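# Clear the reject slide, then hold the good slide flush on the tilted sprung platen

## Task

Two metal sample slides lie on the bench: first lay the reject (a round dot at each end) flat in the low white reject tray and let it go. Then take the good slide (a crosswise bar at each end) by its knob, tilt it to match the sloping face of the tilting mount, and press it flush on the middle of that sprung platen, lengthwise along it, until the springs give about halfway, never bottoming them. Finish while still gripping the slide and holding it pressed there; leave the mount's tilt as it is set and do not disturb the vials and the glass cell.

Things in the scene. Friction and masses are not known exactly. Their poses are not given: they have to be found in the camera images.
- slide_bar: the good slide: steel plate 90x50x6 mm, 80 g, a black bar (11x44 mm) across each end of its top. In its middle a grey cylindrical knob, 18 mm thick, 22 mm long along y, axis 34 mm above the underside (top 43 mm), on a 10x14 mm neck: grip its flat ends, fingers closing along y; so held the slide can swivel a little about y. Origin: centre of underside; x along the 90 mm, y along the 50 mm, z up
- slide_dot: the reject slide: same plate, knob, origin and axes as the good slide, but a black round dot (18 mm) at each end of its top instead of the bars
- reject_tray: low white plastic reject tray, fixed: 96 x 136 x 14 mm outside, walls and floor 4 to 5 mm thick; the slide fits flat with its 90 mm along the tray's y. Origin: centre of the underside, x along the 96 mm, y along the 136 mm, z up
- platen_face (a point): centre of the top face of the tilting mount's aluminium platen (110x70x8 mm), about 80 mm above the bench. x along the 110 mm, uphill (away from the robot), y along the 70 mm, z the normal out of the face, which leans 0.15 to 0.45 rad from vertical toward the robot. It moves in with the platen
- platen (a joint): how far the platen is pushed in against its springs along its normal: 0 free, 0.010 m bottomed; it begins to give at 2 to 3 N and takes 5 to 6 N at halfway (0.005 m) and about 9 N at the bottom; it does not tilt on its springs
- cradle_edge (a point): middle of the lower edge of the grey cradle plate under the platen, 40 mm from the tilt hinge; it stays put as long as the mount's tilt is not changed. The tilt hinge is stiff (about 2.5 N m) and stays as set. The mount's base (130 x 116 mm) is fixed; its cheeks end below the platen's face
- vial_a: bystander: capped sample vial 28 x 92 mm standing, origin under its centre
- vial_b: bystander: open sample vial 26 x 89 mm standing, origin under its centre
- vial_c: bystander: capped sample vial 28 x 92 mm standing, origin under its centre
- glass_cell: bystander: square glass cell 36 x 36 x 42 mm, origin under its centre
Not all that is in view belongs to the job. Leave any purple or yellow look-alike of the slide_dot alone.

How it is judged:
By the outcome, as a careful person would: the job done as asked, in the order asked, and still so for the second after the job is handed in, while the arm keeps its last pose, push and grip.
It also fails if it takes over 53 s, if anything falls off the work surface, if the arm or the gripper's body presses on something with over 40 N, if the wrist force passes 120 N, or if a joint passes its speed limit or range.

## Robot

A 6-joint arm with a two-finger parallel gripper is mounted at the origin on a cart in front of the work surface, level with it; the furniture and walls round the work are solid. World frame = base frame: x ahead of the robot, y to its left, z up, the work surface at z = 0. Lengths are in m, angles in rad, forces in N, time in s.
With the tool pointing down it reaches from about 0.15 to 0.775 m from the base axis. Payload 6.1 kg.
Tool frame: the origin (TCP) lies midway between the tips of the shut fingers; the grasp point (between the pads) lies 19 mm behind it (r.grasp_offset is the distance from the TCP to the grasp point, in m); z points along the fingers, y is the direction in which the jaws open and shut (so a half turn about z gives the same grasp; the last joint's range is limited). The gripper opens to 85 mm and grips with 20 to 120 N. Pads are 22 mm wide; open, the fingers measure 114 mm over their backs; the gripper's body (76 mm by 85 mm) begins 54 mm behind the grasp point. The pads swing forward as they close: fully open they stand 13 mm farther back than shut.
Start: joints at [0, 0.126, -0.04, 1.405, 0, 1.571], TCP at [0.525, -0, 0.231] pointing down, gripper open.
Joint ranges: [-2.72, 2.72], [-0.95, 1.95], [-1.27, 1.35], [-1.78, 2.02], [-1.46, 1.47], [-3.14, 3.14]. Speed limits (rad/s): [2.39, 2.39, 3.01, 3.14, 3.14, 3.14].

## Interface

Orientations are given as a 3x3 rotation matrix whose columns are the frame's x, y, z axes.
In Python, from plant import r gives the robot as it stands.
- The arm moves only by the shell command python3 -m pendant 'ROWS' [FORCE]. ROWS is JSON, a list of rows, each a list of 7 numbers: the shift along the tool's x, y, z in m, then the turn, a rotation vector about the tool's x, y, z in rad, then the opening, from 0 (shut) to 1 (fully open). A call has 1 to 20 rows; each row shifts and turns the pose as measured when the row begins, along the tool's axes as they then stand; what a row does not reach is not made up. A row lasts 1/12 s, in which the tool goes at most 41.7 mm and 7.16 degrees, less where a joint would pass 70% of its speed; a pose out of reach is approached as far as the arm can. A call is refused whole if a number of a shift passes 0.0417 or a number of a turn 0.125, either way. A call with a gripper value outside its range is refused whole. The fingers move at their own pace and stop on an object; FORCE is the grip in N (left out, the last holds). Time passes only in rows, so rows that do not move let the fingers close. It gives the time, the measured TCP pose, the force and the opening at its end, in the units of the state.
- r.sense(): the state, without advancing time (a new reading comes with each control period).
- r.get_image(name): name is "scene" or "side" or "wrist"; returns (picture, depth): 480x640x3 uint8, blue, green, red; 480x640 float32, m along the optical axis (not along the pixel's ray), 0 where there is no reading.
- r.camera_model(name): a dict with "fx", "fy", "cx", "cy" (pixels), "xyz" and "attitude" of the camera in the world. Camera axes: x right, y up, looking along -z (the intrinsics and any distortion apply to the point x, -y, -z); pixel columns grow to the right and rows downward; lengths in m; the calibration is good to about 2 mm. The wrist camera is an equidistant fisheye: a pixel r from the principal point sees the ray r / f radians off the axis. A picture is of the moment at which its call begins: read the wrist's pose just before it. camera_model takes no time and is no camera call; for the wrist camera it gives the pose at the moment of the call.
- r.job_done(): hands the job in, once; it reports no verdict.
Trained networks look in the newest picture that a camera, given by its name, has taken for a name from the list of things; names that differ only in an ending like _2 or _b are one class to them, and where a whole thing is asked for, a point or a joint stands for the part that bears it (a point fixed in the world has none). Each returns a list of dicts, best first, with "conf" (0 to 1); they miss things now and then, are a little off and sometimes report something else, mostly with a low value. They report only what shows in the picture. A call takes as long as a camera call. They do not tell look-alikes from the thing itself.
- r.masks_of(camera, query): "pixels" (480x640 bool, what is visible of it) and "uv" ([column, row] in pixels, amid what is visible of it).
The state is a dict: "t": time; "joints": joint angles; "qd": joint speeds; "effort": joint torques, N m; "eef_pos": TCP position; "orientation": TCP orientation; "contact_force": force on the tool from outside, world axes, zero at the start; "wrist_torque": the same for the moment, N m; "opening": opening from 0.0 (shut) to 1.0 (fully open).
Only numpy, scipy, OpenCV 4.12 (cv2) and the standard library are available. Lean on these libraries where they do the work, as an engineer would, in place of code of your own. Each camera call takes 0.05 s, during which the arm holds its last target. There are 200 camera calls.

## Working session

There is one attempt and no reset: what is moved stays moved. The work goes in short steps, Python scripts to look and compute and a shell command to move; the robot and the scene stay as the last step left them, time stands still between calls to the robot, and variables do not carry over. Pictures are saved under pics/ and viewed, about 8 in all and at most 12, crops included, and the job is handed in when it is done.

```bash
ls; mkdir -p pics
cat > h.py <<'E'
import numpy as np, cv2
from plant import r
def world(cam,uv,d,m=None):
    m=m or r.camera_model(cam); uv=np.atleast_2d(uv).astype(float); d=np.atleast_1d(d)
    x=(uv[:,0]-m['cx'])/m['fx']; y=(uv[:,1]-m['cy'])/m['fy']
    if cam=='wrist':
        t=np.hypot(x,y); k=np.where(t>1e-6,np.tan(t)/np.maximum(t,1e-6),1); x=x*k; y=y*k
    p=np.stack([x*d,-y*d,-d],1)
    return p@np.array(m['attitude']).T+np.array(m['xyz'])
def cloud(cam,mask,depth,m=None):
    v,u=np.nonzero(mask&(depth>0)); return world(cam,np.stack([u,v],1),depth[v,u],m)
E
python3 - <<'E'
from h import *
print({k:v for k,v in r.camera_model('scene').items()}); print(r.camera_model('side')); print(r.sense())
for c in ['scene','side']:
    im,d=r.get_image(c); cv2.imwrite(f'pics/{c}0.png',im); np.save(f'{c}_d.npy',d)
    for q in ['slide_bar','slide_dot','reject_tray','platen_face','cradle_edge','vial_a','glass_cell']:
        for o in r.masks_of(c,q)[:4]:
            P=cloud(c,o['pixels'],d)
            if len(P)>5: print(c,q,round(o['conf'],2),np.round(o['uv']),len(P),P.min(0).round(3),np.median(P,0).round(3),P.max(0).round(3))
E
```

```text
pics
{'fx': 529.1048769340463, 'fy': 529.1048769340463, 'cx': 317.6500922827483, 'cy': 240.9196609612158, 'xyz': array([-0.06786051, -0.7223638 ,  0.8509005 ]), 'attitude': array([[ 0.77105115,  0.42881024, -0.47074611],
       [-0.63664859,  0.53375815, -0.55657957],
       [ 0.01259755,  0.72885116,  0.68455627]])}
{'fx': 505.9366842280427, 'fy': 505.9366842280427, 'cx': 318.95718430638385, 'cy': 238.3929406697699, 'xyz': array([-0.12971325, -0.88525887,  0.82665652]), 'attitude': array([[ 0.80238625,  0.34211082, -0.48901584],
       [-0.59646765,  0.48724767, -0.63782134],
       [ 0.02006625,  0.8034612 ,  0.59501887]])}
{'t': 0.0, 'joints': array([ 4.62121218e-06,  1.26361719e-01, -4.05961930e-02,  1.40538271e+00,
       -3.81273141e-05,  1.57079807e+00]), 'qd': array([-0.0008773 ,  0.00078473,  0.00058854, -0.00032417,  0.00072721,
        0.0016644 ]), 'effort': array([-1.88969068e-03, -4.35916471e+01,  3.52923596e+01,  1.73015334e-02,
       -7.00984879e-05, -2.14169546e-05]), 'eef_pos': array([ 5.24603104e-01, -8.84231907e-06,  2.30543457e-01]), 'orientation': array([[-2.93
[... 1799 characters left out ...]
.89 [388. 270.] 978 [ 0.476 -0.337 -0.003] [ 0.53  -0.278  0.08 ] [ 0.675 -0.217  0.097]
side cradle_edge 0.94 [387. 275.] 1249 [ 0.475 -0.337 -0.004] [ 0.527 -0.281  0.076] [ 0.678 -0.202  0.097]
side vial_a 0.74 [334. 235.] 334 [ 0.531 -0.076 -0.005] [ 0.54  -0.069  0.051] [0.624 0.011 0.094]
side vial_a 0.6 [327. 215.] 213 [ 0.569 -0.01  -0.   ] [ 0.576 -0.001  0.069] [0.684 0.115 0.094]
side vial_a 0.6 [342. 233.] 287 [ 0.576 -0.07  -0.003] [ 0.584 -0.062  0.049] [0.687 0.039 0.09 ]
side glass_cell 0.74 [441. 267.] 356 [ 0.694 -0.319 -0.002] [ 0.704 -0.301  0.025] [ 0.735 -0.28   0.044]
side glass_cell 0.55 [344. 233.] 296 [ 0.576 -0.07  -0.005] [ 0.585 -0.061  0.048] [0.691 0.057 0.09 ]
```

Run:
```python
import cv2
im=cv2.imread('pics/scene0.png')[150:430,200:520]
cv2.imwrite('pics/s1.png',cv2.resize(im,None,fx=2.1,fy=2.1,interpolation=cv2.INTER_CUBIC))
```

```text
(no output)
```

View pics/s1.png

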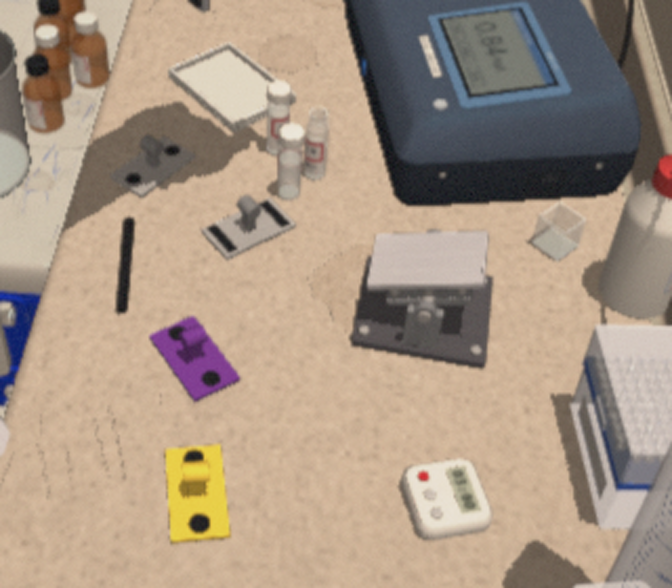

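The picture shows three dotted slides: grey (scene px 273,227), purple (288,319) and yellow (295,386). Only the plain grey metal one fits slide_dot, since purple and yellow are named look-alikes. The barred slide is at (318,258), the tray at (306,189) and the platen at (400,273). Next I fit the poses and confirm with a wrist crop.

Run:
```python
from h import *
def rect(P):
    c,s,a=cv2.minAreaRect((P[:,:2]*1000).astype(np.float32)); return np.round(c,1),np.round(s,1),round(a,1)
m=r.camera_model('wrist'); im,d=r.get_image('wrist'); cv2.imwrite('pics/w0.png',im)
print('wrist f',m['fx'],m['cx'],m['cy'])
for c in ['wrist','scene','side']:
    mm=m if c=='wrist' else r.camera_model(c)
    if c!='wrist': d=np.load(c+'_d.npy')
    for q in ['slide_bar','slide_dot','reject_tray','platen_face','vial_a']:
        for o in r.masks_of(c,q)[:3]:
            P=cloud(c,o['pixels'],d,mm)
            if len(P)<30: continue
            if 'slide' in q or 'tray' in q:
                T=P[(P[:,2]>-.004)&(P[:,2]<.018)]
                K=P[(P[:,2]>.036)&(P[:,2]<.06)]
                print(c,q,round(o['conf'],2),np.round(o['uv']),rect(T) if len(T)>5 else 0, 'knob',len(K),K.mean(0).round(4) if len(K) else 0,rect(K) if len(K)>4 else 0, 'zmed',np.median(T[:,2]).round(4))
            elif q=='platen_face':
                T=P[P[:,2]>.055]
                if len(T)<30: continue
                cc=np.median(T,0)
                for _ in range(8):
                    n=np.linalg.svd(T-T.mean(0),full_matrices=False)[2][2]; n*=np.sign(n[2]); e=(T-T.mean(0))@n
                    T=T[abs(e)<max(.0025,1.5*e.std())]
                ux=np.array([1,0,0])-n*n[0]; ux/=np.linalg.norm(ux); uy=np.cross(n,ux)
                Q=(T-T.mean(0))@np.stack([ux,uy]).T; cr=cv2.minAreaRect((Q*1000).astype(np.float32))
                print(c,q,o['conf'],len(T),'n',n.round(4),'lean',np.arccos(n[2]),'rms',((T-T.mean(0))@n).std(),'centre',(T.mean(0)+ux*cr[0][0]/1000+uy*cr[0][1]/1000).round(4),cr)
            else: print(c,q,round(o['conf'],2),np.median(P,0).round(3),P[:,2].max().round(3))
```

```text
wrist f 371.64829954431775 310.69628392942343 236.904727795812
wrist slide_bar 0.68 [269. 266.] (array([478.3, -81.3]), array([59.3, 92.1]), 84.5) knob 362 [ 0.4794 -0.0762  0.041 ] (array([479. , -77.4]), array([22.3, 17.2]), 84.4) zmed 0.0061
wrist slide_dot 0.97 [246. 133.] (array([456.1,  67.1]), array([92. , 51.5]), 10.7) knob 440 [0.4577 0.0671 0.0412] (array([456.8,  67. ]), array([17.8, 22.7]), 11.2) zmed 0.0062
wrist slide_dot 0.85 [146. 323.] (array([ 314.9, -153.6]), array([70. , 38.7]), 51.1) knob 1 [ 0.3195 -0.1698  0.0362] 0 zmed 0.0062
wrist reject_tray 0.85 [403.  80.] (array([620.1, 126.3]), array([141.4, 103.1]), 88.9) knob 0 0 0 zmed 0.0043
wrist platen_face 0.77 100 n [ 0.1314 -0.7144  0.6873] lean 0.8130926340205716 rms 0.001317680624248916 centre [ 0.5327 -0.1078  0.1821] ((6.323085308074951, 147.7198028564453), (341.1225280761719, 26.992748260498047), 87.77274322509766)
wrist vial_a 0.73 [0.584 0.008 0.091] 0.094
wrist vial_a 0.65 [ 0.591 -0.047  0.066] 0.091
wrist vial_a 0.56 [ 0.549 -0.053  0.085] 0.094
scene slide_bar 0.62 [318. 258.] (array([482. , -74.8]),
[... 1336 characters left out ...]
 56.8) zmed 0.005
side slide_dot 0.72 [277. 238.] (array([451.6,  70.8]), array([94.3, 61.9]), 10.2) knob 34 [0.451  0.0655 0.0394] (array([451.4,  67.3]), array([16.4, 25.7]), 10.5) zmed 0.0045
side reject_tray 0.81 [308. 208.] (array([619.4, 135.7]), array([167.6, 113.2]), 87.5) knob 1 [0.5728 0.0104 0.0468] 0 zmed 0.0031
side platen_face 0.89 825 n [-0.1609  0.2128  0.9637] lean 0.27010838681560273 rms 0.00109323804244386 centre [ 0.5333 -0.2745  0.0799] ((0.20527887344360352, 2.127655029296875), (74.21589660644531, 109.47782135009766), 36.734519958496094)
side vial_a 0.74 [ 0.54  -0.069  0.051] 0.094
side vial_a 0.6 [ 0.576 -0.001  0.069] 0.094
side vial_a 0.6 [ 0.584 -0.062  0.049] 0.09
```

View pics/w0.png

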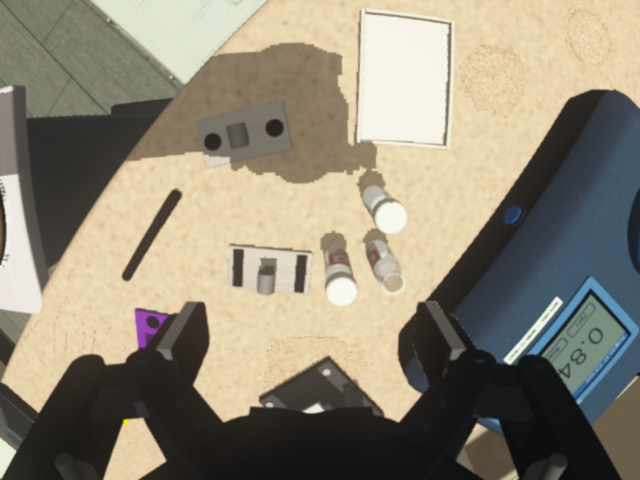

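Wrist picture: the grey dotted slide at (245,133) has two round dots and is plain metal, so it is the reject, now confirmed. The barred slide is at (268,268), the tray at (405,80), and three vials stand near (385,210), (340,270) and (385,265). The fits agree with the given sizes. The dot slide is at (0.4565, 0.067) with yaw 10.7°, the bar slide at (0.479, -0.077) with yaw -5.5°, the tray at (0.618, 0.126), and the platen leans about 0.27. I'll go above the dot slide.

```bash
cat >> h.py <<'E'
from scipy.spatial.transform import Rotation as Rn
def down(az):  # tool z down, tool y at azimuth az deg
    a=np.radians(az); y=np.array([np.cos(a),np.sin(a),0]); z=np.array([0,0,-1.]); return np.stack([np.cross(y,z),y,z],1)
def delta(pos,R):
    s=r.sense(); R0=np.array(s['orientation'])
    print('t',round(s['t'],2),'pos',s['eef_pos'].round(4),'q',s['joints'].round(2),'F',s['contact_force'].round(2),'op',round(s['opening'],3))
    print('shift',(R0.T@(np.array(pos)-s['eef_pos'])).round(4),'turn',Rn.from_matrix(R0.T@R).as_rotvec().round(4))
E
python3 -m pendant '[[0.022,-0.022,0,0,0,0,1],[0.022,-0.022,0,0,0,0,1],[0.022,-0.022,0,0,0,0,1],[0,0,0,0,0,-0.12,1],[0,0,0,0,0,-0.12,1],[0,0,0,0,0,-0.12,1],[0,0,0,0,0,-0.12,1],[0,0,0,0,0,-0.12,1],[0,0,0,0,0,-0.12,1],[0,0,0,0,0,-0.12,1],[0,0,0,0,0,-0.12,1],[0,0,0,0,0,-0.12,1],[0,0,0,0,0,-0.12,1],[0,0,0,0,0,-0.12,1],[0,0,0,0,0,-0.12,1],[0,0,0,0,0,-0.12,1],[0,0,0,0,0,-0.12,1],[0,0,0,0,0,0,1]]' 60
python3 - <<'E'
from h import *
print(r.grasp_offset)
delta([.4565,.067,.015],down(100.7))
E
```

```text
t: 3.1
eef_pos: [0.4556, 0.0691, 0.2316]
orientation: [[-0.985, -0.173, 0.002], [-0.173, 0.985, 0.001], [-0.002, 0.0, -1.0]]
contact_force: [-0.7, -0.3, -0.1]
opening: 1.0
0.0187
t 3.1 pos [0.4556 0.0691 0.2316] q [ 0.15  0.   -0.17  1.39  0.   -0.02] F [-0.68 -0.28 -0.1 ] op 1.0
shift [-1.000e-04 -2.300e-03  2.166e-01] turn [ 0.0003  0.002  -0.013 ]
```

```bash
python3 -m pendant '[[0,-0.0023,0.035,0,0,-0.013,1],[0,0,0.035,0,0,0,1],[0,0,0.035,0,0,0,1],[0,0,0,0,0,0,1]]'
cat >> h.py <<'E'
def look(q,name=None,zr=(-.004,.018)):
    m=r.camera_model('wrist'); im,d=r.get_image('wrist')
    if name: cv2.imwrite(f'pics/{name}.png',im)
    for o in r.masks_of('wrist',q)[:2]:
        P=cloud('wrist',o['pixels'],d,m)
        for nm,a,b in [('plate',*zr),('knob',zr[0]+.04,zr[1]+.04)]:
            T=P[(P[:,2]>a)&(P[:,2]<b)]
            if len(T)>20: print(nm,round(o['conf'],2),len(T),cv2.minAreaRect((T[:,:2]*1000).astype(np.float32)),np.median(T[:,2]).round(4))
E
python3 - <<'E'
from h import *
look('slide_dot'); delta([.4565,.067,.015],down(100.7))
E
```

```text
t: 3.43
eef_pos: [0.4583, 0.0671, 0.126]
orientation: [[-0.985, -0.173, 0.009], [-0.173, 0.985, 0.002], [-0.009, 0.0, -1.0]]
contact_force: [-2.2, 0.3, -0.5]
opening: 1.001
plate 0.8 3663 ((325.52447509765625, -179.6848907470703), (93.07449340820312, 51.787357330322266), 82.09880828857422) 0.0061
knob 0.8 436 ((326.7430725097656, -177.40744018554688), (15.567352294921875, 22.767915725708008), 77.41349029541016) 0.0411
plate 0.65 7069 ((458.3804931640625, 67.47309875488281), (94.11144256591797, 52.69738006591797), 9.981431007385254) 0.0061
knob 0.65 834 ((456.1888732910156, 66.72422790527344), (16.999319076538086, 21.593427658081055), 10.808284759521484) 0.0416
t 3.53 pos [0.4615 0.0676 0.132 ] q [ 0.15  0.02 -0.37  1.16  0.   -0.03] F [0.17 0.68 0.14] op 1.002
shift [0.007  0.0003 0.1169] turn [-0.0002  0.0168 -0.0116]
```

```bash
python3 -m pendant '[[0.007,0,0.03,0,0.017,-0.01,1],[0,0,0.03,0,0,0,1],[0,0,0.02,0,0,0,1],[0,0,0,0,0,0,1]]'
python3 - <<'E'
from h import *
delta([.4565,.067,.014],down(100.5))
E
```

```text
t: 3.87
eef_pos: [0.464, 0.0678, 0.062]
orientation: [[-0.984, -0.179, 0.018], [-0.179, 0.984, 0.002], [-0.018, -0.001, -1.0]]
contact_force: [-0.5, 0.2, 0.2]
opening: 1.002
t 3.87 pos [0.464  0.0678 0.062 ] q [ 0.15  0.07 -0.49  1.   -0.   -0.03] F [-0.46  0.19  0.19] op 1.002
shift [0.0084 0.0006 0.0478] turn [-0.0008  0.018  -0.0034]
```

```bash
python3 -m pendant '[[0.008,0,0.012,0,0.018,0,1],[0.003,0,0.012,0,0.005,0,1],[0.003,0,0.012,0,0.005,0,1],[0,0,0,0,0,0,1]]'
python3 - <<'E'
from h import *
delta([.4565,.067,.014],down(100.5))
E
```

```text
t: 4.2
eef_pos: [0.4551, 0.066, 0.031]
orientation: [[-0.984, -0.177, -0.001], [-0.177, 0.984, -0.001], [0.002, -0.001, -1.0]]
contact_force: [-0.1, -0.0, -0.6]
opening: 0.996
t 4.2 pos [0.4551 0.066  0.031 ] q [ 0.14  0.09 -0.53  0.95 -0.   -0.03] F [-0.11 -0.04 -0.56] op 0.996
shift [-0.0015  0.0008  0.017 ] turn [-0.0012 -0.0015 -0.0056]
```

```bash
python3 -m pendant '[[-0.001,0.001,0.009,0,0,-0.005,1],[0,0,0.008,0,0,0,1],[0,0,0,0,0,0,1],[0,0,0,0,0,0,0],[0,0,0,0,0,0,0],[0,0,0,0,0,0,0],[0,0,0,0,0,0,0],[0,0,0,0,0,0,0],[0,0,0,0,0,0,0],[0,0,0,0,0,0,0],[0,0,0,0,0,0,0],[0,0,0,0,0,0,0],[0,0,0,0,0,0,0]]' 60
python3 - <<'E'
from h import *
delta([.4565,.067,.014],down(100.5))
E
```

```text
t: 5.28
eef_pos: [0.4577, 0.0675, 0.0145]
orientation: [[-0.983, -0.182, 0.002], [-0.182, 0.983, -0.001], [-0.002, -0.001, -1.0]]
contact_force: [0.3, 0.3, -0.7]
opening: 0.247
t 5.28 pos [0.4577 0.0675 0.0145] q [ 0.15  0.11 -0.55  0.91 -0.   -0.04] F [ 0.27  0.29 -0.7 ] op 0.247
shift [ 0.0013 -0.0003  0.0005] turn [-0.0013  0.0019 -0.0005]
```

```bash
python3 -m pendant '[[0,0,-0.02,0,0,0,0],[0,0,-0.03,0,0,0,0],[0,0,-0.03,0,0,0,0],[0,0,-0.03,0,0,0,0],[0,0,-0.02,0,0,-0.114,0],[0,0,0,0,0,-0.114,0],[0,0,0,0,0,-0.114,0],[0,0,0,0,0,-0.114,0],[0,0,0,0,0,-0.114,0],[0,0,0,0,0,-0.114,0],[0,0,0,0,0,-0.114,0],[0,0,0,0,0,-0.114,0],[0,0,0,0,0,-0.114,0],[0,0,0,0,0,-0.114,0],[0,0,0,0,0,-0.114,0],[0,0,0,0,0,-0.114,0],[0,0,0,0,0,0,0]]'
python3 - <<'E'
from h import *
delta([.618,.126,.13],down(178.3))
E
```

```text
t: 6.7
eef_pos: [0.4555, 0.0674, 0.1503]
orientation: [[0.048, -0.999, -0.001], [-0.999, -0.048, -0.001], [0.001, 0.001, -1.0]]
contact_force: [1.1, -0.1, -1.1]
opening: 0.251
t 6.7 pos [0.4555 0.0674 0.1503] q [ 0.15  0.02 -0.33  1.22 -0.   -1.47] F [ 1.09 -0.1  -1.06] op 0.251
shift [-0.0507 -0.1652  0.0201] turn [ 0.0007 -0.0011  0.0778]
```

```bash
python3 -m pendant '[[-0.01,-0.033,0,0,0,0.039,0],[-0.01,-0.033,0,0,0,0.039,0],[-0.01,-0.033,0,0,0,0,0],[-0.01,-0.033,0,0,0,0,0],[-0.01,-0.033,0,0,0,0,0],[0,0,0,0,0,0,0]]'
python3 - <<'E'
from h import *
delta([.618,.126,.025],down(178.3))
m=r.camera_model('wrist'); im,d=r.get_image('wrist'); cv2.imwrite('pics/w1.png',im)
for q in ['reject_tray','slide_dot']:
  for o in r.masks_of('wrist',q)[:1]:
    P=cloud('wrist',o['pixels'],d,m); print(q,P.min(0),P.max(0)); T=P[P[:,2]<.02] if q[0]=='r' else P
    print(cv2.minAreaRect((T[:,:2]*1000).astype(np.float32)))
    if q[0]=='s':
        A=np.c_[P[:,:2],np.ones(len(P))]
        P=P[P[:,2]<np.median(P[:,2])+.008]; A=np.c_[P[:,:2],np.ones(len(P))]; print('slopes',np.linalg.lstsq(A,P[:,2],rcond=None)[0],np.median(P[:,2]))
E
```

```text
t: 7.2
eef_pos: [0.6246, 0.1162, 0.1476]
orientation: [[-0.055, -0.998, -0.003], [-0.998, 0.055, -0.002], [0.002, 0.003, -1.0]]
contact_force: [-1.1, -1.0, -1.2]
opening: 0.244
t 7.2 pos [0.6246 0.1162 0.1476] q [ 0.18  0.35  0.06  1.29 -0.   -1.33] F [-1.06 -1.05 -1.23] op 0.244
shift [-0.0097  0.0067  0.1226] turn [ 0.0032 -0.0018 -0.0257]
reject_tray [ 0.56575138  0.05532803 -0.00109654] [0.66665221 0.1936715  0.16027431]
((618.6503295898438, 123.73555755615234), (135.5267333984375, 100.17401885986328), 87.30447387695312)
slide_dot [0.5769884  0.06984509 0.00111758] [0.67118751 0.17259424 0.17933682]
((623.5814819335938, 120.28697204589844), (99.1347427368164, 95.0978012084961), 86.59074401855469)
slopes [ 0.01257685 -0.0034316   0.1321077 ] 0.1396467586045028
```

View pics/w1.png

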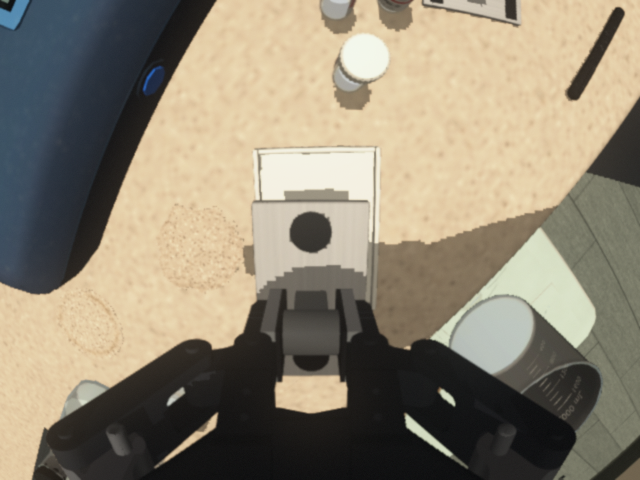

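Picture 3 (w1): the dot slide (dots at 310,232 and 310,360) hangs level above the tray (outline 255–380, from row 148), nearly aligned with it. I'll lower it.

```bash
python3 -m pendant '[[-0.008,0.006,0.025,0,0,-0.02,0],[0,0,0.025,0,0,0,0],[0,0,0.025,0,0,0,0],[0,0,0.02,0,0,0,0],[0,0,0,0,0,0,0]]'
python3 - <<'E'
from h import *
delta([.6185,.1245,.0195],down(177.5))
E
```

```text
t: 7.77
eef_pos: [0.6087, 0.1217, 0.0565]
orientation: [[-0.041, -0.999, 0.0], [-0.999, 0.041, -0.001], [0.001, -0.0, -1.0]]
contact_force: [-1.1, -1.1, -0.9]
opening: 0.246
t 7.77 pos [0.6087 0.1217 0.0565] q [ 0.2   0.36 -0.13  1.08 -0.   -1.33] F [-1.11 -1.14 -0.91] op 0.246
shift [-0.0033 -0.0097  0.037 ] turn [-0.0003 -0.0013  0.0023]
```

```bash
python3 -m pendant '[[-0.002,-0.005,0.01,0,0,0,0],[0,-0.003,0.01,0,0,0,0],[0,0,0.008,0,0,0,0],[0,0,0.004,0,0,0,0],[0,0,0,0,0,0,0]]'
python3 - <<'E'
from h import *
delta([.6185,.1245,.0195],down(177.5))
E
```

```text
t: 8.18
eef_pos: [0.617, 0.123, 0.0272]
orientation: [[-0.044, -0.999, 0.005], [-0.999, 0.044, -0.0], [0.0, -0.005, -1.0]]
contact_force: [-0.9, 0.9, 0.6]
opening: 0.244
t 8.18 pos [0.617  0.123  0.0272] q [ 0.2   0.38 -0.16  1.02 -0.   -1.33] F [-0.89  0.88  0.58] op 0.244
shift [-0.0016 -0.0014  0.0077] turn [-0.0052 -0.0001 -0.0005]
```

```bash
python3 -m pendant '[[0,0,0.003,0,0,0,0],[0,0,0.003,0,0,0,0],[0,0,0.001,0,0,0,0],[0,0,0,0,0,0,0]]'
python3 - <<'E'
from h import *
delta([.6185,.1245,.0195],down(177.5))
E
```

```text
t: 8.52
eef_pos: [0.6182, 0.123, 0.0211]
orientation: [[-0.045, -0.999, 0.008], [-0.999, 0.045, 0.0], [-0.0, -0.008, -1.0]]
contact_force: [0.6, -0.3, -0.1]
opening: 0.244
t 8.52 pos [0.6182 0.123  0.0211] q [ 0.2   0.39 -0.17  1.01 -0.   -1.33] F [ 0.57 -0.3  -0.06] op 0.244
shift [-0.0015 -0.0002  0.0016] turn [-0.0076  0.0004 -0.001 ]
```

```bash
python3 -m pendant '[[0,0,0.001,-0.008,0,0,0],[0,0,0.001,0,0,0,0],[0,0,0.0005,0,0,0,0],[0,0,0,0,0,0,0.5],[0,0,0,0,0,0,1],[0,0,0,0,0,0,1],[0,0,0,0,0,0,1],[0,0,0,0,0,0,1],[0,0,0,0,0,0,1]]'
python3 -m pendant '[[0,0,-0.015,0,0,0,1],[0,0,-0.03,0,0,0,1],[0,0,-0.03,0,0,0,1],[0,0,-0.03,0,0,0,1],[0,0,-0.03,0,0,0,1],[0,0,0,0,0,0,1]]'
python3 - <<'E'
from h import *
look('slide_dot','w2'); look('reject_tray')
delta([.479,-.077,.16],down(84.5))
E
```

```text
t: 9.27
eef_pos: [0.6193, 0.1233, 0.0197]
orientation: [[-0.045, -0.999, 0.001], [-0.999, 0.045, 0.001], [-0.001, -0.001, -1.0]]
contact_force: [-0.3, -0.0, -1.0]
opening: 1.004
t: 9.77
eef_pos: [0.6165, 0.1227, 0.1571]
orientation: [[-0.045, -0.999, -0.006], [-0.999, 0.045, -0.0], [0.001, 0.006, -1.0]]
contact_force: [0.3, -1.3, 0.8]
opening: 1.002
plate 0.68 5899 ((617.5971069335938, 124.90830993652344), (93.43882751464844, 52.588504791259766), 87.8326416015625) 0.0102
knob 0.68 738 ((617.4050903320312, 122.2124252319336), (16.622756958007812, 21.807947158813477), 86.93598175048828) 0.0456
plate 0.64 12865 ((617.6807250976562, 127.98652648925781), (142.73031616210938, 100.98815155029297), 87.96955108642578) 0.0045
t 9.97 pos [0.6135 0.1221 0.1493] q [ 0.2   0.34  0.05  1.3   0.   -1.33] F [ 0.25 -1.22 -0.73] op 1.002
shift [ 0.2049  0.1256 -0.008 ] turn [ 0.0101 -0.0158  1.6222]
```

View pics/w2.png

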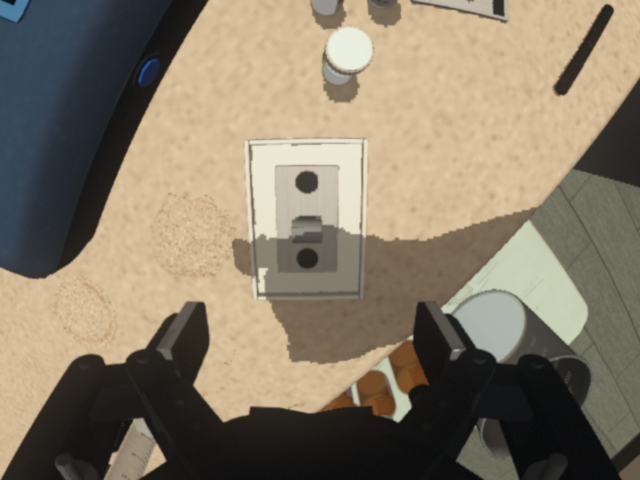

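Picture 4 (w2): the dot slide (307,220) lies flat in the middle of the tray and is released. Its top is at 10 mm, which is floor plus plate. On to the barred slide.

```bash
python3 -m pendant '[[0.034,0.021,-0.008,0,0,0,1],[0.034,0.021,0,0,0,0,1],[0.034,0.021,0,0,0,0,1],[0.034,0.021,0,0,0,0,1],[0.034,0.021,0,0,0,0,1],[0.034,0.021,0,0,0,0,1],[0,0,0,0,0,0.116,1],[0,0,0,0,0,0.116,1],[0,0,0,0,0,0.116,1],[0,0,0,0,0,0.116,1],[0,0,0,0,0,0.116,1],[0,0,0,0,0,0.116,1],[0,0,0,0,0,0.116,1],[0,0,0,0,0,0.116,1],[0,0,0,0,0,0.116,1],[0,0,0,0,0,0.116,1],[0,0,0,0,0,0.116,1],[0,0,0,0,0,0.116,1],[0,0,0,0,0,0.116,1],[0,0,0,0,0,0.116,1]]'
python3 - <<'E'
from h import *
look('slide_bar')
delta([.479,-.077,.08],down(84.5))
E
```

```text
t: 11.63
eef_pos: [0.4502, -0.0819, 0.1216]
orientation: [[-0.981, 0.174, -0.081], [0.175, 0.985, 0.005], [0.08, -0.01, -0.997]]
contact_force: [-0.2, -0.7, 0.0]
opening: 0.995
plate 0.71 6345 ((478.41021728515625, -77.7058334350586), (50.22889709472656, 90.64167785644531), 84.31393432617188) 0.0062
knob 0.71 793 ((478.1438903808594, -77.65774536132812), (21.838422775268555, 17.766843795776367), 83.795654296875) 0.0416
t 11.73 pos [ 0.4501 -0.0819  0.1216] q [-0.17  0.09 -0.32  1.24 -0.01 -0.  ] F [ 0.31 -0.84  0.29] op 1.0
shift [-0.0309  0.0101  0.0392] turn [-0.0062 -0.0809 -0.0739]
```

```bash
python3 -m pendant '[[-0.03,0.009,0,-0.006,-0.08,-0.07,1],[0,0,0,0,0,0,1]]'
python3 - <<'E'
from h import *
delta([.4783,-.0777,.0145],down(84.2))
E
```

```text
t: 11.9
eef_pos: [0.4809, -0.0779, 0.1167]
orientation: [[-0.996, 0.09, -0.002], [0.09, 0.996, 0.0], [0.002, 0.0, -1.0]]
contact_force: [0.3, -0.4, 0.5]
opening: 1.001
t 11.9 pos [ 0.4809 -0.0779  0.1167] q [-0.16  0.08 -0.34  1.15 -0.   -0.07] F [ 0.29 -0.37  0.48] op 1.001
shift [0.0024 0.     0.1023] turn [ 0.0001 -0.002   0.0113]
```

```bash
python3 -m pendant '[[0.002,0,0.016,0,0,0.01,1],[0.002,0,0.016,0,0.003,0,1],[0.002,0,0.016,0,0.003,0,1],[0.002,0,0.016,0,0.003,0,1],[0.001,0,0.01,0,0.002,0,1],[0,0,0,0,0,0,1]]'
python3 - <<'E'
from h import *
delta([.4783,-.0777,.0145],down(84.2))
E
```

```text
t: 12.4
eef_pos: [0.4672, -0.0765, 0.0367]
orientation: [[-0.996, 0.082, -0.021], [0.082, 0.997, 0.002], [0.021, 0.0, -1.0]]
contact_force: [-0.5, -0.1, -1.3]
opening: 1.001
t 12.4 pos [ 0.4672 -0.0765  0.0367] q [-0.16  0.12 -0.48  0.99 -0.   -0.08] F [-0.48 -0.08 -1.27] op 1.001
shift [-0.0116 -0.0003  0.0219] turn [-0.     -0.0213  0.0187]
```

```bash
python3 -m pendant '[[-0.0116,0,0,0,-0.021,0.018,1],[0,0,0,0,0,0,1],[0,0,0.01,0,0,0,1],[0,0,0.008,0,0,0,1],[0,0,0,0,0,0,1]]'
python3 - <<'E'
from h import *
delta([.4783,-.0777,.0145],down(84.2))
E
```

```text
t: 12.82
eef_pos: [0.4813, -0.0779, 0.0185]
orientation: [[-0.995, 0.099, 0.004], [0.099, 0.995, -0.001], [-0.004, -0.0, -1.0]]
contact_force: [-0.8, 0.4, 0.6]
opening: 1.004
t 12.82 pos [ 0.4813 -0.0779  0.0185] q [-0.16  0.15 -0.5   0.92 -0.   -0.06] F [-0.85  0.41  0.59] op 1.004
shift [ 0.003  -0.0001  0.004 ] turn [-0.0002  0.0037  0.0018]
```

```bash
python3 -m pendant '[[0.003,0,0.004,0,0.003,0,1],[0,0,0,0,0,0,1],[0,0,0,0,0,0,0],[0,0,0,0,0,0,0],[0,0,0,0,0,0,0],[0,0,0,0,0,0,0],[0,0,0,0,0,0,0],[0,0,0,0,0,0,0],[0,0,0,0,0,0,0],[0,0,0,0,0,0,0],[0,0,0,0,0,0,0],[0,0,0,0,0,0,0]]' 60
python3 - <<'E'
from h import *
delta([.4783,-.0777,.0145],down(84.2))
E
```

```text
t: 13.82
eef_pos: [0.4784, -0.0776, 0.0149]
orientation: [[-0.995, 0.099, 0.002], [0.099, 0.995, -0.001], [-0.002, -0.0, -1.0]]
contact_force: [-0.7, 0.2, -0.6]
opening: 0.242
t 13.82 pos [ 0.4784 -0.0776  0.0149] q [-0.16  0.15 -0.51  0.92 -0.   -0.06] F [-0.68  0.19 -0.62] op 0.242
shift [ 0.0001 -0.0001  0.0004] turn [-0.0003  0.0016  0.0023]
```

```bash
python3 -m pendant '[[0,0,-0.015,0,0,0,0],[0,0,-0.03,0,0,0,0],[0,0,-0.03,0,0,0,0],[0,0,-0.03,0,0,0,0],[0,0,-0.03,0,0,0,0],[0,0,-0.03,0,0,0,0],[0,0,-0.03,0,0,0,0],[0,0,-0.02,0,0,0.115,0],[0,0,0,0,0,0.115,0],[0,0,0,0,0,0.115,0],[0,0,0,0,0,0.115,0],[0,0,0,0,0,0.115,0],[0,0,0,0,0,0.115,0],[0,0,0,0,0,0.115,0],[0,0,0,0,0,0,0]]'
python3 - <<'E'
from h import *
delta([.59,-.346,.23],down(38))
E
```

```text
t: 15.07
eef_pos: [0.4758, -0.0772, 0.2395]
orientation: [[-0.587, 0.809, -0.002], [0.809, 0.587, -0.0], [0.001, -0.002, -1.0]]
contact_force: [-0.3, -0.4, -1.3]
opening: 0.246
t 15.07 pos [ 0.4758 -0.0772  0.2395] q [-0.16  0.05 -0.11  1.42 -0.    0.78] F [-0.27 -0.36 -1.33] op 0.246
shift [-0.2846 -0.0654  0.0093] turn [-0.0019 -0.0014 -0.0354]
```

```bash
python3 -m pendant '[[-0.031,-0.008,0,0,0,-0.035,0],[-0.031,-0.008,0,0,0,0,0],[-0.031,-0.008,0,0,0,0,0],[-0.031,-0.008,0,0,0,0,0],[-0.031,-0.008,0,0,0,0,0],[-0.031,-0.008,0,0,0,0,0],[-0.031,-0.008,0,0,0,0,0],[-0.031,-0.008,0,0,0,0,0],[-0.031,-0.008,0,0,0,0,0],[0,0,0,0,0,0,0]]'
cat >> h.py <<'E'
def platen(cam,name=None,zlo=.055,zhi=.12):
    m=r.camera_model(cam); im,d=r.get_image(cam)
    if name: cv2.imwrite(f'pics/{name}.png',im)
    for o in r.masks_of(cam,'platen_face')[:1]:
        P=cloud(cam,o['pixels'],d,m); T=P[(P[:,2]>zlo)&(P[:,2]<zhi)]
        for _ in range(10):
            c=T.mean(0); n=np.linalg.svd(T-c,full_matrices=False)[2][2]; n*=np.sign(n[2]); e=(T-c)@n; T=T[abs(e)<max(.0015,2*e.std())]
        ux=np.array([1,0,0])-n*n[0]; ux/=np.linalg.norm(ux); uy=np.cross(n,ux)
        cr=cv2.minAreaRect(((T-c)@np.stack([ux,uy]).T*1000).astype(np.float32)); B=cv2.boxPoints(cr)/1000
        e1,e2=B[1]-B[0],B[2]-B[1]; L=e1 if np.hypot(*e1)>np.hypot(*e2) else e2; L=L/np.hypot(*L); x=ux*L[0]+uy*L[1]; x*=np.sign(x[2])
        print(cam,round(o['conf'],2),len(T),'n',n.round(4),'lean',np.arccos(n[2]).round(4),'downaz',np.degrees(np.arctan2(-n[1],-n[0])).round(1),'rms',e.std().round(5),'centre',(c+ux*cr[0][0]/1000+uy*cr[0][1]/1000).round(4),'size',np.round(cr[1],1),'x',x.round(4),'x az',np.degrees(np.arctan2(x[1],x[0])).round(1))
E
python3 - <<'E'
from h import *
platen('wrist','w3'); platen('scene')
delta([.59,-.346,.23],down(38))
E
```

```text
t: 15.9
eef_pos: [0.5981, -0.3501, 0.2356]
orientation: [[-0.649, 0.761, -0.004], [0.761, 0.649, 0.002], [0.005, -0.002, -1.0]]
contact_force: [-2.0, 0.7, -2.1]
opening: 0.243
wrist 0.9 10851 n [-0.1657  0.2121  0.9631] lean 0.2725 downaz -52.0 rms 0.00064 centre [ 0.5362 -0.274   0.0814] size [ 70.3 110.6] x [ 0.592  -0.7597  0.2692] x az -52.1
scene 0.73 1135 n [-0.1666  0.2131  0.9627] lean 0.2739 downaz -52.0 rms 0.00097 centre [ 0.5363 -0.2755  0.0826] size [ 73.8 110.3] x [ 0.5735 -0.7733  0.2705] x az -53.4
t 16.1 pos [ 0.5967 -0.3448  0.2389] q [-0.52  0.46  0.43  1.54  0.    0.34] F [-0.51  0.39 -1.39] op 0.245
shift [ 0.0034 -0.0059  0.0089] turn [ 0.     -0.0039  0.0448]
```

View pics/w3.png

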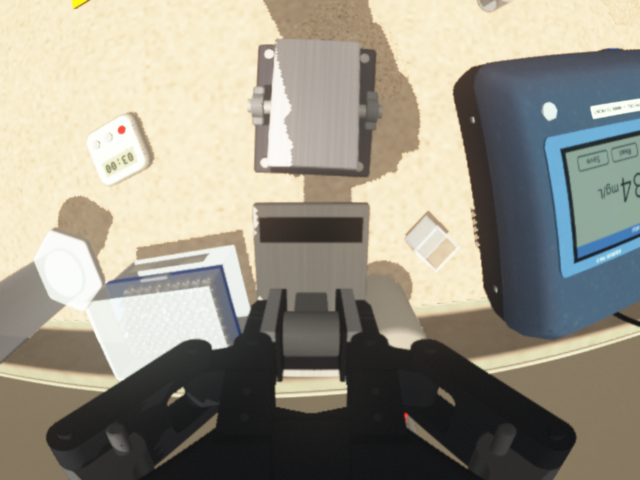

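Picture 5 (w3): the barred slide is held level at (311,250). The platen (275–360, 40–168) is fully visible and its fit of 70.3×110.6 mm matches the given size. The centre is (0.5364, -0.274, 0.0814), the lean 0.2725 and the uphill azimuth -52°.

```bash
cat >> h.py <<'E'
C=np.array([.5364,-.274,.0814]); az=np.radians(-52.05); le=.2728
N=np.array([-np.sin(le)*np.cos(az),-np.sin(le)*np.sin(az),np.cos(le)])
Y=np.array([-np.sin(az),np.cos(az),0]); RT=np.stack([np.cross(Y,-N),Y,-N],1)
def pd(h):  # deltas to slide underside h above free face
    delta(C+(.0149+h)*N,RT)
    s=r.sense(); o=s['eef_pos']+.0149*np.array(s['orientation'])[:,2]-C
    print('underside rel. platen x,y,n mm',(1000*np.array([-(RT[:,0]@o),RT[:,1]@o,N@o])).round(2),'F.n',round(N@s['contact_force'],2),'F tool',(np.array(s['orientation']).T@s['contact_force']).round(2),'T',s['wrist_torque'].round(3))
E
python3 -m pendant '[[0.032,0.006,0.008,0,0,0.045,0],[0.032,0,0,0,0,0,0],[0.012,0,0,0,0,0,0],[0,0,0,0,0,0,0]]'
python3 -c "
from h import *
pd(.06)"
```

```text
t: 16.43
eef_pos: [0.5508, -0.2759, 0.2307]
orientation: [[-0.62, 0.785, -0.002], [0.785, 0.62, 0.004], [0.004, 0.001, -1.0]]
contact_force: [1.4, -1.0, -0.3]
opening: 0.245
t 16.43 pos [ 0.5508 -0.2759  0.2307] q [-0.47  0.31  0.18  1.45  0.    0.44] F [ 1.41 -1.   -0.35] op 0.245
shift [ 0.0303 -0.0101  0.0773] turn [ 0.0015 -0.2767  0.0059]
underside rel. platen x,y,n mm [ 46.15  10.22 126.68] F.n -0.78 F tool [-1.66  0.48  0.34] T [-0.065 -0.06  -0.003]
```

```bash
python3 -m pendant '[[0.03,-0.01,0,0,-0.092,0.006,0],[0,0,0,0,-0.092,0,0],[0,0,0,0,-0.092,0,0],[0,0,0,0,0,0,0]]'
python3 -c "
from h import *
pd(.06)"
```

```text
t: 16.77
eef_pos: [0.5249, -0.2563, 0.2133]
orientation: [[-0.603, 0.784, 0.148], [0.756, 0.621, -0.206], [-0.253, -0.013, -0.967]]
contact_force: [-0.8, -0.7, -1.4]
opening: 0.241
t 16.77 pos [ 0.5249 -0.2563  0.2133] q [-0.39  0.06 -0.18  1.11 -0.14  0.5 ] F [-0.76 -0.67 -1.43] op 0.241
shift [ 0.0144 -0.0011  0.058 ] turn [-0.0105 -0.0166  0.0103]
underside rel. platen x,y,n mm [ 15.08   1.66 117.74] F.n -1.39 F tool [ 0.32 -1.    1.41] T [ 0.263  0.227 -0.004]
```

```bash
python3 -m pendant '[[0.014,-0.001,0.02,-0.01,-0.016,0.01,0],[0,0,0.02,0,0,0,0],[0,0,0.015,0,0,0,0],[0,0,0,0,0,0,0]]'
python3 -c "
from h import *
pd(.02)"
```

```text
t: 17.1
eef_pos: [0.5246, -0.2548, 0.1602]
orientation: [[-0.597, 0.784, 0.172], [0.755, 0.621, -0.211], [-0.272, 0.004, -0.962]]
contact_force: [-0.7, 0.1, -1.9]
opening: 0.244
t 17.1 pos [ 0.5246 -0.2548  0.1602] q [-0.39  0.05 -0.31  0.96 -0.13  0.5 ] F [-0.69  0.1  -1.89] op 0.244
shift [-0.0002 -0.0028  0.047 ] turn [0.0059 0.0023 0.0067]
underside rel. platen x,y,n mm [-0.28  2.61 66.98] F.n -1.68 F tool [ 1.   -0.49  1.68] T [ 0.218  0.23  -0.001]
```

```bash
python3 -m pendant '[[0,-0.003,0.018,0.006,0.002,0.006,0],[0,0,0.015,0,0,0,0],[0,0,0.008,0,0,0,0],[0,0,0,0,0,0,0],[0,0,0,0,0,0,0]]'
python3 - <<'E'
from h import *
pd(.01)
for cam in ['wrist','scene']:
    m=r.camera_model(cam); im,d=r.get_image(cam); cv2.imwrite(f'pics/{cam}4.png',im)
    for o in r.masks_of(cam,'slide_bar')[:2]:
        P=cloud(cam,cv2.erode(o['pixels'].astype(np.uint8),np.ones((3,3)))>0,d,m)
        h=(P-C)@N; T=P[(h>-.0)&(h<.04)]
        if len(T)<100: continue
        for _ in range(12):
            c=T.mean(0); n=np.linalg.svd(T-c,full_matrices=False)[2][2]; n*=np.sign(n[2]); e=(T-c)@n; T=T[abs(e)<max(.001,1.5*e.std())]
        print(cam,o['conf'],np.round(o['uv']),len(T),'n in platen frame (x,y)',(-n@RT[:,0]).round(4),(n@RT[:,1]).round(4),'rms',e.std().round(5),'h',((c-C)@N).round(4))
s=r.sense(); print('tool z in platen frame', -(np.array(s['orientation'])[:,2]@np.stack([-RT[:,0],RT[:,1]]).T).round(4))
E
```

```text
t: 17.52
eef_pos: [0.5342, -0.267, 0.128]
orientation: [[-0.593, 0.786, 0.173], [0.757, 0.618, -0.213], [-0.274, 0.004, -0.962]]
contact_force: [0.2, 0.4, 0.6]
opening: 0.243
t 17.52 pos [ 0.5342 -0.267   0.128 ] q [-0.4   0.09 -0.35  0.89 -0.13  0.49] F [0.15 0.43 0.64] op 0.243
shift [ 0.0061 -0.0026  0.0218] turn [0.0051 0.0048 0.0022]
underside rel. platen x,y,n mm [ 6.01  2.62 31.87] F.n 0.68 F tool [ 0.06  0.39 -0.68] T [0.251 0.242 0.04 ]
wrist 0.91 [310. 267.] 9674 n in platen frame (x,y) -0.0038 -0.0066 rms 0.00049 h 0.0382
scene 0.56 [405. 259.] 286 n in platen frame (x,y) -0.0034 -0.0145 rms 0.00052 h 0.039
tool z in platen frame [-0.0055 -0.0053]
```

View pics/wrist4.png

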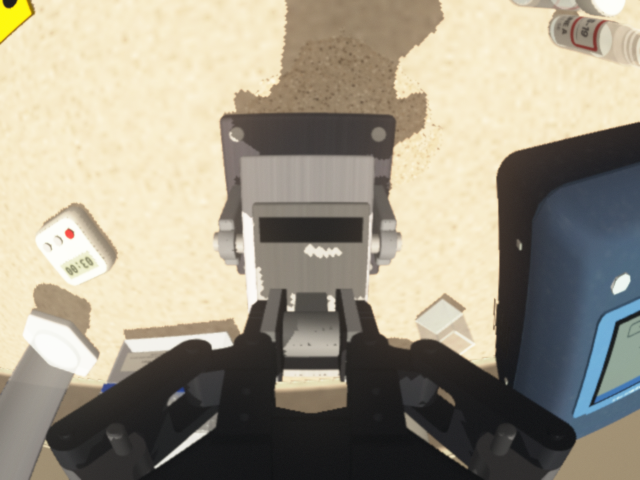

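Picture 6 (wrist4): the barred slide (311,245) is above the platen (240–380, from row 155), lengthwise along it. Measured parallel within about 5 mrad and 32 mm clear. I'll descend slowly.

```bash
python3 -m pendant '[[0.006,-0.0025,0.007,0.005,0.004,0.002,0],[0,0,0.006,0,0,0,0],[0,0,0.005,0,0,0,0],[0,0,0,0,0,0,0],[0,0,0,0,0,0,0]]'
python3 -c "
from h import *
pd(.004)"
```

```text
t: 18.13
eef_pos: [0.5314, -0.2675, 0.1085]
orientation: [[-0.592, 0.788, 0.168], [0.759, 0.615, -0.214], [-0.272, 0.001, -0.962]]
contact_force: [-0.2, 0.4, -0.8]
opening: 0.252
t 18.13 pos [ 0.5314 -0.2675  0.1085] q [-0.4   0.09 -0.38  0.85 -0.13  0.49] F [-0.23  0.42 -0.79] op 0.252
shift [-0.0006 -0.      0.0094] turn [0.0007 0.0024 0.0002]
underside rel. platen x,y,n mm [-0.59  0.02 13.4 ] F.n -0.64 F tool [0.67 0.07 0.63] T [0.192 0.214 0.045]
```

```bash
python3 -m pendant '[[0,0,0.004,0,0.002,0,0],[0,0,0.004,0,0,0,0],[0,0,0.002,0,0,0,0],[0,0,0,0,0,0,0],[0,0,0,0,0,0,0]]'
python3 -c "
from h import *
pd(.0)"
```

```text
t: 18.55
eef_pos: [0.5331, -0.2699, 0.0974]
orientation: [[-0.592, 0.788, 0.166], [0.759, 0.615, -0.212], [-0.269, 0.0, -0.963]]
contact_force: [0.3, -0.9, -0.2]
opening: 0.242
t 18.55 pos [ 0.5331 -0.2699  0.0974] q [-0.4   0.11 -0.39  0.83 -0.13  0.49] F [ 0.28 -0.92 -0.18] op 0.242
shift [-0.0008  0.0001  0.0019] turn [ 0.0004 -0.0005  0.0002]
underside rel. platen x,y,n mm [-0.82 -0.08  1.94] F.n -0.42 F tool [-0.81 -0.34  0.42] T [0.181 0.208 0.053]
```

```bash
cat >> h.py <<'E'
def avg(k=4):
    F=[]
    for _ in range(k): F.append(r.sense()['contact_force']@N); r.get_image('side')
    print('F.n samples',np.round(F,2),'mean',np.mean(F).round(2))
E
python3 -c "
from h import *
avg()"
python3 -m pendant '[[-0.0008,0,0.001,0,0,0,0],[0,0,0.001,0,0,0,0],[0,0,0,0,0,0,0]]'
python3 -c "
from h import *
avg();pd(-.005)"
```

```text
F.n samples [-0.42 -1.48  0.12 -0.64] mean -0.6
t: 19.0
eef_pos: [0.5344, -0.2711, 0.0965]
orientation: [[-0.592, 0.788, 0.167], [0.759, 0.615, -0.212], [-0.27, 0.001, -0.963]]
contact_force: [0.1, -0.4, -1.3]
opening: 0.245
F.n samples [-1.33  0.16 -0.76 -0.77] mean -0.68
t 19.2 pos [ 0.5344 -0.271   0.0967] q [-0.41  0.11 -0.39  0.83 -0.13  0.49] F [-0.71  0.87  0.05] op 0.249
shift [ 0.0007 -0.0002  0.0058] turn [0.0012 0.001  0.0002]
underside rel. platen x,y,n mm [0.66 0.25 0.8 ] F.n 0.35 F tool [ 1.07 -0.03 -0.35] T [0.252 0.21  0.065]
```

```bash
python3 -m pendant '[[0.0005,0,0.001,0.001,0.001,0,0],[0,0,0.001,0,0,0,0],[0,0,0,0,0,0,0]]'
python3 -c "
from h import *
avg();pd(-.005)"
python3 -m pendant '[[0,0,0.001,0,0,0,0],[0,0,0.001,0,0,0,0],[0,0,0,0,0,0,0]]'
python3 -c "
from h import *
avg();pd(-.005)"
```

```text
t: 19.45
eef_pos: [0.5345, -0.271, 0.095]
orientation: [[-0.592, 0.788, 0.166], [0.759, 0.615, -0.212], [-0.27, 0.0, -0.963]]
contact_force: [-1.7, 1.0, 2.4]
opening: 0.249
F.n samples [2.83 2.29 1.2  1.65] mean 1.99
t 19.65 pos [ 0.5345 -0.271   0.0951] q [-0.41  0.11 -0.39  0.83 -0.13  0.49] F [-1.2   1.46  2.17] op 0.249
shift [ 0.0003 -0.0003  0.0042] turn [0.0004 0.0003 0.0002]
underside rel. platen x,y,n mm [ 0.27  0.32 -0.76] F.n 2.6 F tool [ 1.24 -0.05 -2.6 ] T [ 0.33   0.399 -0.105]
t: 19.9
eef_pos: [0.5348, -0.2714, 0.0935]
orientation: [[-0.592, 0.788, 0.167], [0.759, 0.615, -0.213], [-0.27, 0.001, -0.963]]
contact_force: [-2.5, 1.6, 3.2]
opening: 0.246
F.n samples [3.82 3.37 3.63 3.85] mean 3.67
t 20.1 pos [ 0.5348 -0.2714  0.0936] q [-0.41  0.11 -0.39  0.82 -0.13  0.49] F [-2.36  1.32  1.85] op 0.242
shift [ 0.0003 -0.0003  0.0026] turn [0.0007 0.0007 0.0003]
underside rel. platen x,y,n mm [ 0.32  0.36 -2.35] F.n 2.46 F tool [ 1.9  -1.05 -2.46] T [ 0.39   0.512 -0.062]
```

```bash
python3 -m pendant '[[0,0,0.001,0,0,0,0],[0,0,0.001,0,0,0,0],[0,0,0,0,0,0,0],[0,0,0,0,0,0,0]]'
python3 -c "
from h import *
avg(6);pd(-.005)"
```

```text
t: 20.43
eef_pos: [0.5351, -0.2717, 0.0918]
orientation: [[-0.592, 0.788, 0.167], [0.759, 0.615, -0.213], [-0.27, 0.001, -0.963]]
contact_force: [-3.5, 2.6, 4.6]
opening: 0.244
F.n samples [5.56 4.43 5.16 4.27 3.84 4.34] mean 4.6
t 20.73 pos [ 0.5351 -0.2718  0.0918] q [-0.41  0.11 -0.4   0.82 -0.13  0.49] F [-1.84  1.84  3.76] op 0.246
shift [ 0.0003 -0.0004  0.0008] turn [0.0008 0.0008 0.0003]
underside rel. platen x,y,n mm [ 0.36  0.4  -4.2 ] F.n 4.31 F tool [ 1.47 -0.32 -4.31] T [ 0.409  0.599 -0.078]
```

```bash
python3 -m pendant '[[0,0,0.0005,0,0,0,0],[0,0,0,0,0,0,0],[0,0,0,0,0,0,0]]'
python3 - <<'E'
from h import *
avg(5);pd(-.005)
d0=np.load('scene_d.npy')
for cam in ['scene','side','wrist']:
    m=r.camera_model(cam); im,d=r.get_image(cam); cv2.imwrite(f'pics/{cam}5.png',im)
    v,u=np.nonzero(d>0); P=world(cam,np.stack([u,v],1),d[v,u],m); o=P-C
    x=-(o@RT[:,0]); y=o@RT[:,1]; h=o@N
    A=(abs(x)<.053)&(abs(y)<.033)&(abs(h)<.014)&((abs(x)>.048)|(abs(y)>.028))
    S=(abs(x)<.042)&(abs(y)<.022)&(abs(h)<.008)&(abs(x)>.014)
    print(cam,'platen rim h now',A.sum(),np.median(h[A]).round(5),end=' ')
    if cam!='wrist':
        d1=np.load(cam+'_d.npy'); v,u=np.nonzero(d1>0); P=world(cam,np.stack([u,v],1),d1[v,u],m); o=P-C
        a=-(o@RT[:,0]); b=o@RT[:,1]; g=o@N
        B=(abs(a)<.053)&(abs(b)<.033)&(abs(g)<.014)&((abs(a)>.048)|(abs(b)>.028)); print('before',np.median(g[B]).round(5),end=' ')
    c=np.linalg.lstsq(np.c_[x[S],y[S],np.ones(S.sum())],h[S],rcond=None)[0]
    print('slide top: slope x,y,h',S.sum(),c.round(4))
im=cv2.imread('pics/scene5.png')[190:330,330:490]; cv2.imwrite('pics/s5.png',cv2.resize(im,None,fx=4.5,fy=4.2,interpolation=cv2.INTER_CUBIC))
E
```

```text
t: 20.98
eef_pos: [0.5352, -0.2719, 0.0914]
orientation: [[-0.592, 0.788, 0.167], [0.759, 0.615, -0.213], [-0.27, 0.001, -0.963]]
contact_force: [-2.8, 2.6, 4.0]
opening: 0.244
F.n samples [4.86 5.08 4.88 5.2  5.49] mean 5.1
t 21.23 pos [ 0.5352 -0.2718  0.0914] q [-0.41  0.12 -0.4   0.82 -0.13  0.49] F [-4.12  1.91  4.7 ] op 0.245
shift [ 0.0003 -0.0004  0.0004] turn [0.0008 0.0009 0.0003]
underside rel. platen x,y,n mm [ 0.34  0.4  -4.65] F.n 5.61 F tool [ 2.62 -2.07 -5.61] T [ 0.378  0.613 -0.082]
scene platen rim h now 245 -0.00342 before 0.00096 slide top: slope x,y,h 400 [0.0011 0.0039 0.003 ]
side platen rim h now 145 -0.00522 before -0.00102 slide top: slope x,y,h 253 [-0.0079  0.0018  0.001 ]
wrist platen rim h now 4539 -0.00445 slide top: slope x,y,h 7070 [ 0.001  -0.001   0.0019]
```

View pics/s5.png

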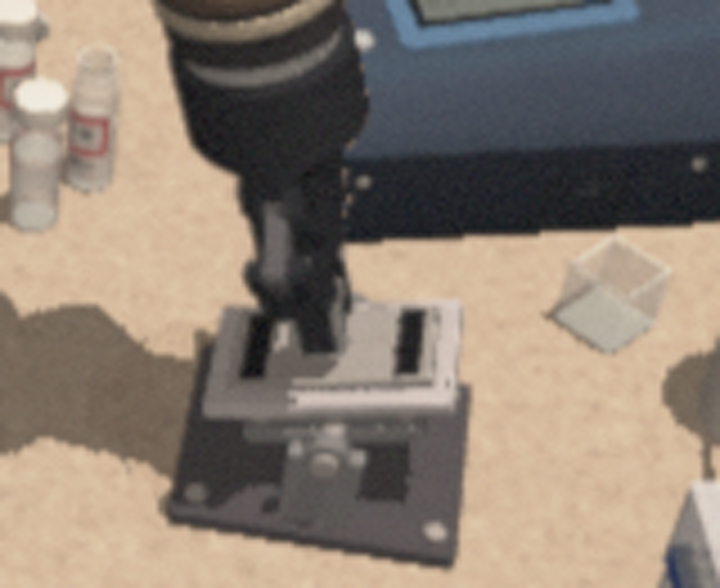

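View pics/wrist5.png

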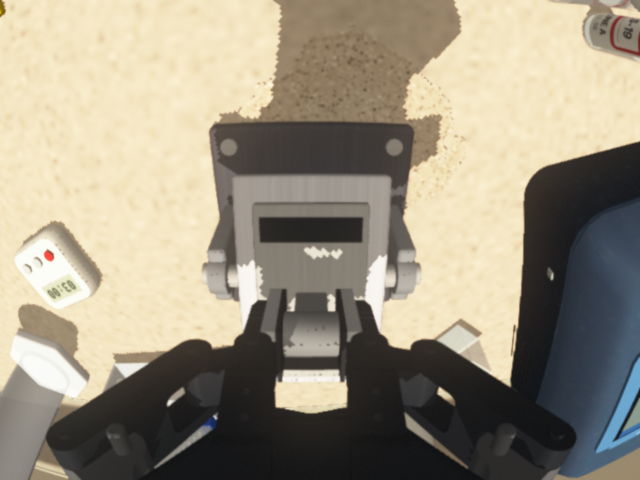

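Pictures 7 and 8: the slide sits flush and centred on the platen, lengthwise, with vials and glass cell standing undisturbed. Cameras say the platen went in 4.2–4.5 mm, the arm's travel says 4.65 mm, and the force is about 5.7 N. One small nudge, then settle.

```bash
python3 -m pendant '[[0,0,0.0004,0,0,0,0],[0,0,0,0,0,0,0],[0,0,0,0,0,0,0],[0,0,0,0,0,0,0],[0,0,0,0,0,0,0],[0,0,0,0,0,0,0]]'
python3 - <<'E'
from h import *
avg(8);pd(-.005)
m=r.camera_model('wrist'); im,d=r.get_image('wrist')
v,u=np.nonzero(d>0); o=world('wrist',np.stack([u,v],1),d[v,u],m)-C
x=-(o@RT[:,0]); y=o@RT[:,1]; h=o@N
A=(abs(x)<.053)&(abs(y)<.033)&(abs(h)<.014)&((abs(x)>.048)|(abs(y)>.028)); print('rim',np.median(h[A]))
E
```

```text
t: 21.88
eef_pos: [0.5353, -0.2719, 0.091]
orientation: [[-0.592, 0.788, 0.167], [0.759, 0.615, -0.213], [-0.27, 0.001, -0.963]]
contact_force: [-2.1, 1.4, 4.2]
opening: 0.247
F.n samples [4.68 4.68 6.44 6.35 6.43 6.25 5.75 6.09] mean 5.83
t 22.28 pos [ 0.5352 -0.2719  0.091 ] q [-0.41  0.12 -0.4   0.82 -0.13  0.49] F [-2.52  2.79  4.97] op 0.245
shift [ 0.0003 -0.0004 -0.    ] turn [0.0008 0.0009 0.0003]
underside rel. platen x,y,n mm [ 0.34  0.39 -5.02] F.n 5.79 F tool [ 2.26 -0.27 -5.79] T [ 0.405  0.677 -0.104]
rim -0.004774196890562075
```

```bash
python3 -c "
from plant import r
print(r.job_done())"
```

```text
the job is handed in; nothing more can be done
None
```

The job is handed in at about 22 s of the 53 s allowed, with the arm still gripping the good slide and holding it pressed on the platen.

- **Reject slide:** I laid the grey dotted slide flat in the middle of the reject tray and released it. The wrist camera confirmed it there, with its top at 10 mm. I did not touch the purple and yellow look-alikes.
- **Good slide:** I took the barred slide by its knob, tilted it to the platen's 0.273 rad lean and pressed it on lengthwise. By the arm's position it is within 0.5 mm of the centre.
- **Flush:** The wrist camera put the slide within about 1 mrad of the platen's face. The side camera's coarser fit read up to 8 mrad.
- **Spring travel:** The last checks gave 5.0 mm by arm travel and 4.8 mm by the wrist camera, against a 5 mm halfway point. Before the final 0.4 mm nudge, the fixed cameras read 4.2–4.4 mm and the arm 4.65 mm.
- **Force:** The last mean reading along the normal was 5.8 N with about ±1 N of noise. That is about 6.5 N once the −0.65 N free reading is taken off. It is slightly above the 5–6 N expected at halfway but well below the 9 N bottoming force.
- **Bystanders:** The vials and glass cell looked undisturbed in the last scene picture, taken just before the final nudge. I did not measure the mount's tilt separately after pressing, but nothing in the plane fits suggested it had changed.

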